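# Make up the breakfast egg stand and hold it out level

### The arm

A 6-joint arm with a two-finger parallel gripper is mounted at the origin on the work surface. World frame = base frame: x ahead of the robot, y to its left, z up, the work surface at z = 0. Lengths are in m, angles in rad, forces in N, time in s.
With the tool pointing down it reaches from about 0.3 to 0.775 m from the base axis. Payload 14.6 kg.
Tool frame: the origin (TCP) lies on the centre line of the jaws, within the pads' length; the fingertips stand 19 mm ahead of it and the grasp point (between the pads) is the TCP; y points along the fingers, x is the direction in which the jaws open and shut, and the axes are right-handed (so a half turn about y gives the same grasp; the last joint's range is limited). The gripper opens to 94 mm and grips with 3 to 60 N. Pads are 16 mm wide; open, the fingers measure 119 mm over their backs; the gripper's body (75 mm by 177 mm) begins 78 mm behind the grasp point.
Start: joints at [-1.186, 0.3, 1.521, -0, 1.321, -0.067], TCP at [0.24, -0.495, 0.224] pointing down, gripper open.
Joint ranges: [-3.03, 3.03], [-0.79, 2.21], [0.23, 2.52], [-1.04, 4.18], [0, 3.07], [-2.55, 2.55]. Speed limits (rad/s): [2.22, 2.22, 2.57, 3.14, 3.14, 3.14].

### API

Orientations are given as [roll, pitch, yaw] about the fixed x, y, z axes, in that order (R = Rz(yaw) Ry(pitch) Rx(roll)).
In Python, from station import ctrl, optics gives the robot as it stands.
- The arm moves only by the tool jog_arm, never from a script. Its argument "targets" is a list of rows, each a list of 3 entries, a list of its own where there are three numbers: the finger opening in cm, from 0 to 9.4, then the shift along the tool's x, y, z in cm, then the turn about the tool's y in rad. A call has 1 to 10 rows; each row is the pose to reach, as a shift and turn from the pose commanded when the call began, along the tool's axes at that moment; what a row does not reach only later rows make up. A row lasts 1/10 s, in which the tool goes at most 50 mm and 8.59 degrees, less where a joint would pass 70% of its speed; a pose out of reach is approached as far as the arm can. A call with a gripper value outside its range is refused whole. The fingers move at their own pace and stop on an object; "grip_force" is the grip in N (left out, the last holds). Time passes only in rows, so rows that repeat a pose let the fingers close. It gives the time, the measured TCP pose, the force and the opening at its end, in the units of the state.
- ctrl.get_obs(): the state, without advancing time (a new reading comes with each control period).
- optics.camera(name): name is "scene" or "top" or "wrist"; returns a dict with "img" (480x640x3 uint8, red, green, blue), "range_z" (480x640 float32, m along the optical axis (not along the pixel's ray), 0 where there is no reading), "camera_matrix" (3x3 intrinsics, pixels), "world_to_cam" (4x4, takes a point from world to camera coordinates); the wrist camera has in their place "mount" (4x4, takes a point from camera to tool coordinates, whose origin is the TCP and whose axes are the tool frame's). Camera axes: x right, y up, looking along -z (the intrinsics and any distortion apply to the point x, -y, -z); pixel columns grow to the right and rows downward; lengths in m; the calibration is good to about 2 mm. A picture is of the moment at which its call begins: read the wrist's pose just before it.
- ctrl.hand_in(): hands the job in, once; it reports no verdict.
The state is a dict: "time_s": time; "qpos": joint angles; "joint_vel": joint speeds; "tau": joint torques, N m; "ee_pos": TCP position; "eef_rot": TCP orientation; "force": force on the tool from outside, world axes, zero at the start; "moment": the same for the moment, N m; "grip_width": finger opening in m.
Only numpy, scipy, OpenCV 4.12 (cv2) and the standard library are available. Lean on these libraries where they do the work, as an engineer would, in place of code of your own. Each camera call takes 0.05 s, during which the arm holds its last target. There are 200 camera calls.

### The job

Make up the breakfast stand: with the stand still standing on the counter, slide the wooden napkin ring over the top of its post and let it go all the way down onto the base. Then lift the stand, carry it upright to the round cork mat with the egg lying loose in its shallow cup, and finish while still holding it there, level and still, over the middle of the mat and about ten centimetres up, ready for me to take: do not set it down or let go. The egg must not roll out of its cup, and the other things on the counter stay where they are.

Things in the scene. Friction and masses are not known exactly. Their poses are not given: they have to be found in the camera images.
- stand: Loose beech egg stand, 0.34 kg: round base 190 mm across, 14 mm thick, with a plain upright round post in its middle, 24 mm thick, top 145 mm above the underside, the last 9 mm domed; lift it by the post. Three equal shallow cups sit on the base round the post. Origin: centre of the underside, on the post's axis; z up along the post, x to the cup with the egg. Turned any way, on the left or the right.
- post_top (a point): The tip of the stand's post, on its axis, 145 mm above the stand's underside. Some 100 mm of the post stay free above the seated napkin ring.
- cup (a point): Where the egg's centre lies when the egg rests in the middle of its cup: 58 mm from the post's axis (the stand's +x), 35.5 mm above the stand's underside. The three cups, at 120 degrees about the post, are round rims 7 mm high on the base's top, 64 mm outside and 58 mm inside diameter.
- egg: Brown hen's egg, 56 mm long, 43 mm thick, 56 g, lying loose on its side in one cup of the stand, free to roll about inside the rim; its highest point is 57 mm above the stand's underside. Origin: the egg's centre; x along its length.
- napkin_ring: Turned wooden napkin ring, 30 g, loose on the counter with its hole upright: 45 mm outside diameter, 29 mm hole (5 mm wider than the post), 32 mm tall. Origin: centre of its underside, on the hole's axis; z along the hole. Let go on the post it slides down by its own weight; seated, its underside is 14 mm above the stand's underside.
- mat: Round cork mat lying fixed on the counter, 200 mm across, 5 mm thick. Origin: centre of its underside.
- salt_shaker: Bystander: small white salt shaker with a steel cap, 42 mm across, 72 mm tall, standing loose in the middle strip, where the napkin ring also stands. Origin: centre of its underside.
- jar: Bystander: closed glass jar, 88 mm across, 125 mm tall, loose at the far side of the counter. Origin: centre of its underside.
- bowl: Bystander: orange ceramic bowl, 150 mm across, 65 mm tall, loose at the far side. Origin: centre of its underside.
- liner_ring: Bystander: flat black silicone banneton liner ring, 92 mm across, 74 mm hole, 12 mm tall, lying loose at the far side. Origin: centre of its underside.
- lame: Bystander: small wooden lame (dough scorer), 160 mm long, 16 mm wide, 11 mm tall, lying loose near the robot. Origin: under the middle of its 120 mm handle; x along it, to the blade.
- probe: Bystander: steel thermometer probe, 175 mm long, 16 mm wide, 12 mm tall, lying loose near the robot. Origin: under the joint of its 70 mm handle and its thin rod; x along the rod.
Mind the look-alikes: they are no part of the job. There is more than one size of the mat; the job needs the middle-sized.

How it is judged:
By the outcome, as a careful person would: the job done as asked, in the order asked, and still so for the second after the job is handed in, while the arm keeps its last pose, push and grip.
It also fails if it takes over 67 s, if anything falls off the work surface, if the arm or the gripper's body presses on something with over 40 N, if the wrist force passes 120 N, or if a joint passes its speed limit or range.

## Working session

There is one attempt and no reset: what is moved stays moved. The work goes in short steps, Python scripts to look and compute and a tool call to move; the robot and the scene stay as the last step left them, time stands still between calls to the robot, and variables do not carry over. Pictures are saved under pics/ and viewed, about 8 in all and at most 12, crops included, and the job is handed in when it is done.

Besides the shell and the picture viewer there is one more tool, called after "Emit:" by a JSON object that holds its "name" and its "arguments", one argument or row to a line. jog_arm: Moves the arm, as the interface text tells. Its arguments: {"type":"object","properties":{"targets":{"type":"array","items":{"type":"array"}},"grip_force":{"type":"number"}},"required":["targets"]}

```bash
mkdir -p pics; ls; python3 - <<'E'
from station import ctrl, optics
import cv2,numpy as np
print(ctrl.get_obs())
for n in ("scene","top"):
    c=optics.camera(n); cv2.imwrite(f"pics/{n}0.png",c["img"][:,:,::-1]); np.savez(f"pics/{n}0.npz",**c)
    print(c.keys(),c["camera_matrix"],c["world_to_cam"])
E
```

```text
pics
{'time_s': 0.0, 'qpos': array([-1.18561404e+00,  3.00482173e-01,  1.52159101e+00, -2.11761828e-05,
        1.32068146e+00, -6.66219937e-02]), 'joint_vel': array([-0.00045733, -0.00053626, -0.00139493,  0.0004557 , -0.00099279,
        0.00017709]), 'tau': array([-6.95366889e-04, -5.31808126e+01, -3.52742708e+01,  7.08305743e-02,
        2.44302111e-02, -7.99634245e-05]), 'ee_pos': array([ 0.24001535, -0.49459859,  0.22387604]), 'eef_rot': array([-1.57073944e+00,  1.16078199e-03, -1.11898675e+00]), 'force': array([-0.20555509, -0.74213209, -0.23188754]), 'moment': array([ 0.01611625, -0.02668306,  0.02222493]), 'grip_width': 0.09399068470843963}
dict_keys(['img', 'range_z', 'camera_matrix', 'world_to_cam']) [[605.62436194   0.         315.92937538]
 [  0.         605.62436194 235.21207824]
 [  0.           0.           1.        ]] [[ 0.2739989   0.96156369 -0.01788468 -0.27647236]
 [-0.68757626  0.20886042  0.6954252   0.27093296]
 [ 0.67243103 -0.17824866  0.71837589 -1.73403713]
 [ 0.          0.          0.          1.        ]]
dict_keys(['img', 'range_z', 'camera_matrix', 'world_to_cam']) [[549.37643727   0.         324.87070537]
 [  0.         549.37643727 244.03336092]
 [  0.           0.           1.        ]] [[-0.02794572 -0.99958371  0.00717272  0.14724919]
 [ 0.9866554  -0.02643141  0.16066271 -0.56300573]
 [-0.16040624  0.01156684  0.98698331 -1.23671118]
 [ 0.          0.          0.          1.        ]]
```

View pics/top0.png

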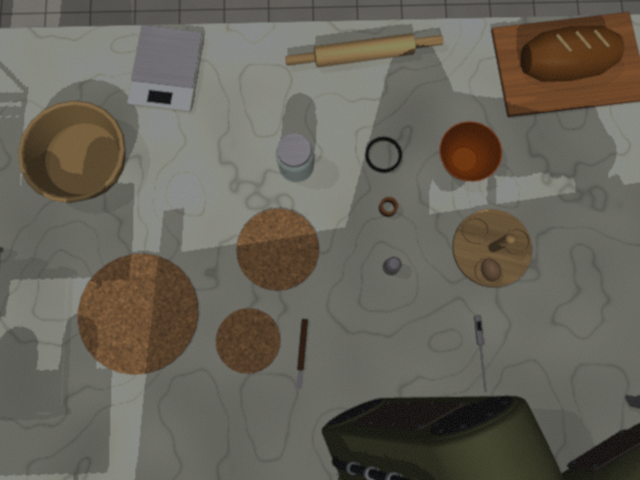

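View pics/scene0.png

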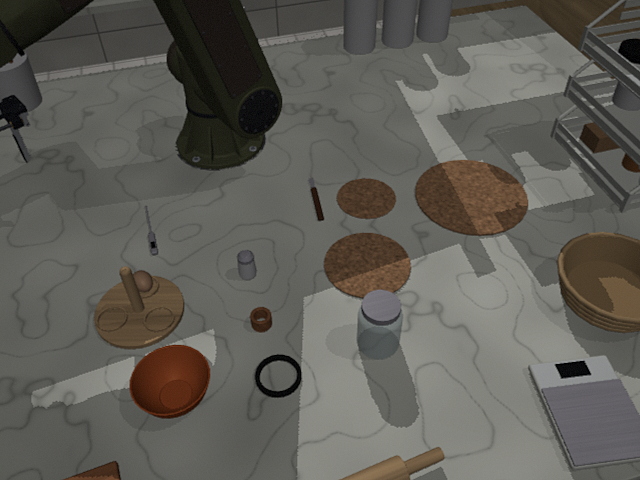

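Top view: stand about (492,247) with post tip (512,239) and egg (490,269), napkin ring (388,206), salt shaker (392,265), and the middle mat (278,249). The scene view agrees. Now I'll turn these pixels into positions.

```bash
cat > h.py <<'E'
import numpy as np, cv2
from station import ctrl, optics
from scipy.spatial.transform import Rotation as Ro
def c2w(c, obs=None):
    if "mount" in c:
        T=np.eye(4); T[:3,:3]=Ro.from_euler("xyz",obs["eef_rot"]).as_matrix(); T[:3,3]=obs["ee_pos"]
        return T@c["mount"]
    return np.linalg.inv(c["world_to_cam"])
def ray(c,uv,z,obs=None):
    K=c["camera_matrix"]; T=c2w(c,obs); uv=np.atleast_2d(uv).astype(float)
    d=np.c_[(uv[:,0]-K[0,2])/K[0,0],-(uv[:,1]-K[1,2])/K[1,1],-np.ones(len(uv))]@T[:3,:3].T
    return T[:3,3]+d*((z-T[2,3])/d[:,2])[:,None]
def cloud(c,obs=None):
    K=c["camera_matrix"]; T=c2w(c,obs); v,u=np.mgrid[:480,:640]; r=c["range_z"]
    P=np.stack([(u-K[0,2])/K[0,0]*r,-(v-K[1,2])/K[1,1]*r,-r],-1)@T[:3,:3].T+T[:3,3]
    P[r==0]=np.nan; return P
def circ(xy):
    (x,y),r=cv2.minEnclosingCircle(np.asarray(xy,np.float32)); return np.round([x,y,2*r],4)
def fit(xy):  # algebraic circle fit
    A=np.c_[2*xy,np.ones(len(xy))]; s=np.linalg.lstsq(A,(xy**2).sum(1),rcond=None)[0]
    return np.round([s[0],s[1],2*np.sqrt(s[2]+s[0]**2+s[1]**2)],4)
E
python3 - <<'E'
from h import *
for n,rois in (("top",dict(mat=(230,200,330,300),ring=(370,190,406,225),stand=(445,200,540,295),salt=(378,250,410,282),jar=(270,125,320,185),bowl=(435,115,505,185))),
             ("scene",dict(mat=(318,228,416,300),ring=(245,300,278,335),stand=(90,260,190,350),salt=(230,245,262,282)))):
    c=dict(np.load(f"pics/{n}0.npz")); P=cloud(c)
    hsv=cv2.cvtColor(c["img"],cv2.COLOR_RGB2HSV)
    for k,(a,b,d,e) in rois.items():
        p=P[b:e,a:d].reshape(-1,3); p=p[~np.isnan(p[:,0])]
        if k=="mat":
            m=(hsv[b:e,a:d,1]>90).astype(np.uint8)
            if n=="scene": m[60:,40:]=m[60:,40:]
            ct=max(cv2.findContours(m,0,1)[0],key=cv2.contourArea)[:,0]+[a,b]
            print(n,k,fit(ray(c,ct,.005)[:,:2])); continue
        print(n,k,"zmax",np.percentile(p[:,2],99.5).round(4),"counter",np.percentile(p[:,2],10).round(4))
        h={"ring":(.025,.04),"stand":(.006,.018),"salt":(.06,.08),"jar":(.11,.13),"bowl":(.055,.07)}[k]
        q=p[(p[:,2]>h[0])&(p[:,2]<h[1])]
        print("   ",circ(q[:,:2]),q.mean(0).round(4))
        if k=="stand":
            q=p[p[:,2]>.125]; print("  post",len(q),circ(q[:,:2]),q.mean(0).round(4),q[:,2].max())
            for z in (.075,.09,.105,.12):
                q=p[abs(p[:,2]-z)<.008]; print("  post",z,len(q),q.mean(0).round(4))
            q=p[(p[:,2]>.035)&(p[:,2]<.06)&(np.hypot(*(p[:,:2]-p[p[:,2]>.125].mean(0)[:2]).T)>.03)]; print("  egg",len(q),circ(q[:,:2]),q.mean(0).round(4),q[:,2].max())
E
```

```text
top mat [0.5653 0.2459 0.194 ]
top ring zmax 0.0377 counter -0.0019
    [ 0.6573 -0.0223  0.0455] [ 0.6572 -0.022   0.0327]
top stand zmax 0.1425 counter -0.0008
    [ 0.5612 -0.2712  0.3148] [ 0.555  -0.2656  0.0142]
  post 113 [ 0.5523 -0.2666  0.0257] [ 0.5511 -0.2649  0.1401] 0.14920321155688132
  post 0.075 28 [ 0.5484 -0.2594  0.0759]
  post 0.09 24 [ 0.5495 -0.2592  0.0897]
  post 0.105 26 [ 0.5477 -0.2603  0.106 ]
  post 0.12 30 [ 0.5478 -0.2598  0.1209]
  egg 342 [ 0.4962 -0.25    0.055 ] [ 0.495  -0.2479  0.0507] 0.059736096909726255
top salt zmax 0.0758 counter -0.0016
    [ 0.5125 -0.0223  0.037 ] [ 0.5117 -0.0216  0.0689]
top jar zmax 0.1311 counter -0.0009
    [0.77   0.1967 0.0803] [0.7685 0.1978 0.1254]
top bowl zmax 0.0694 counter -0.0002
    [ 0.7766 -0.218   0.151 ] [ 0.7898 -0.2283  0.0632]
scene mat [0.5655 0.2472 0.1916]
scene ring zmax 0.0348 counter -0.0025
    [ 0.6616 -0.0229  0.0485] [ 0.663  -0.0223  0.0304]
scene stand zmax 0.1404 counter -0.0022
    [ 0.5344 -0.2398  0.2622] [ 0.5714 -0.2687  0.0131]
  post 133 [ 0.5571 -0.2675  0.0264] [ 0.5609 -0.267   0.1372] 0.14738876725891414
  post 0.075 65 [ 0.5781 -0.2607  0.0743]
  post 0.09 65 [ 0.5645 -0.2666  0.0904]
  post 0.105 64 [ 0.5641 -0.2666  0.1047]
  post 0.12 67 [ 0.564  -0.2657  0.1198]
  egg 321 [ 0.6    -0.2147  0.2527] [ 0.5309 -0.2427  0.0496] 0.059821364208233585
scene salt zmax 0.0732 counter -0.0029
    [ 0.5191 -0.0219  0.038 ] [ 0.5217 -0.0231  0.067 ]
```

```bash
cat >> h.py <<'E'
def to(x,y,z,yaw=-np.pi/2):
    o=ctrl.get_obs(); R=Ro.from_euler("xyz",o["eef_rot"]).as_matrix()
    print("t",o["time_s"].__round__(2) if hasattr(o["time_s"],"__round__") else o["time_s"],"tcp",o["ee_pos"].round(4),"rot",o["eef_rot"].round(4),"F",o["force"].round(1),"w",round(o["grip_width"],4))
    print("shift cm",(R.T@(np.array([x,y,z])-o["ee_pos"])*100).round(2),"turn",round(o["eef_rot"][2]-yaw,3))
E
python3 -c "
from h import *
to(.6585,-.022,.20)"
```

```text
t 0.1 tcp [ 0.24   -0.4946  0.224 ] rot [-1.5707e+00  1.0000e-03 -1.1190e+00] F [-0.2  0.1  0.5] w 0.094
shift cm [-24.25   2.42  58.28] turn 0.452
```

Emit:
{"name": "jog_arm", "arguments": {
  "targets": [
    [9.4,[-24.2,2.4,58.3],0.452],
    [9.4,[-24.2,2.4,58.3],0.452],
    [9.4,[-24.2,2.4,58.3],0.452],
    [9.4,[-24.2,2.4,58.3],0.452],
    [9.4,[-24.2,2.4,58.3],0.452],
    [9.4,[-24.2,2.4,58.3],0.452],
    [9.4,[-24.2,2.4,58.3],0.452],
    [9.4,[-24.2,2.4,58.3],0.452],
    [9.4,[-24.2,2.4,58.3],0.452],
    [9.4,[-24.2,2.4,58.3],0.452]
  ]
}}

```text
time_s: 1.1
ee_pos: [0.5648, -0.1282, 0.2056]
eef_rot: [-1.571, 0.0, -1.571]
force: [-0.2, -1.1, -0.7]
grip_width: 0.0937
```

```bash
python3 -c "
from h import *
to(.6585,-.022,.20)"
```

```text
t 1.1 tcp [ 0.5648 -0.1282  0.2056] rot [-1.5712e+00  1.0000e-04 -1.5709e+00] F [-0.2 -1.1 -0.7] w 0.0937
shift cm [-10.62   0.56   9.37] turn -0.0
```

Emit:
{"name": "jog_arm", "arguments": {
  "targets": [
    [9.4,[-10.6,0.6,9.4],0],
    [9.4,[-10.6,0.6,9.4],0],
    [9.4,[-10.6,0.6,9.4],0],
    [9.4,[-10.6,0.6,9.4],0],
    [9.4,[-10.6,0.6,9.4],0],
    [9.4,[-10.6,0.6,9.4],0]
  ]
}}

```text
time_s: 1.7
ee_pos: [0.6573, -0.0249, 0.1998]
eef_rot: [-1.571, -0.0, -1.572]
force: [0.5, 0.1, 0.4]
grip_width: 0.0938
```

```bash
python3 - <<'E'
from h import *
to(.6585,-.022,.03)
o=ctrl.get_obs(); c=optics.camera("wrist"); print(c["mount"].round(3))
cv2.imwrite("pics/w1.png",c["img"][:,:,::-1])
P=cloud(c,o).reshape(-1,3); P=P[np.hypot(P[:,0]-.6585,P[:,1]+.022)<.05]
print(len(P),np.percentile(P[:,2],[5,50,99]))
q=P[(P[:,2]>.026)&(P[:,2]<.045)]; print(circ(q[:,:2]),q.mean(0))
# outer circle at plane .032 from colour
hsv=cv2.cvtColor(c["img"],cv2.COLOR_RGB2HSV); m=((hsv[...,1]>90)).astype(np.uint8)
for ct in cv2.findContours(m,0,1)[0]:
    if cv2.contourArea(ct)>300: print(cv2.boundingRect(ct),circ(ray(c,ct[:,0],.032,o)[:,:2]))
E
```

```text
t 1.7 tcp [ 0.6573 -0.0249  0.1998] rot [-1.5713e+00 -1.0000e-04 -1.5717e+00] F [0.5 0.1 0.4] w 0.0938
shift cm [-0.29 16.98  0.12] turn -0.001
[[ 1.    -0.    -0.     0.001]
 [-0.     0.286 -0.958 -0.161]
 [ 0.001  0.958  0.286  0.084]
 [ 0.     0.     0.     1.   ]]
32908 [0.00076562 0.29363793 0.30591654]
[ 0.6596 -0.0235  0.0449] [ 0.66049365 -0.02358256  0.03263098]
(295, 455, 345, 25) [ 0.3572 -0.1905  0.3956]
(522, 370, 51, 87) [ 0.4455 -0.2605  0.1184]
(77, 370, 50, 80) [0.4507 0.2133 0.1114]
(465, 228, 175, 155) [ 0.5665 -0.2557  0.183 ]
(0, 212, 163, 162) [0.5806 0.2215 0.1826]
(298, 196, 47, 50) [ 0.6612 -0.024   0.0469]
(482, 0, 158, 179) [ 0.7805 -0.238   0.1655]
```

View pics/w1.png

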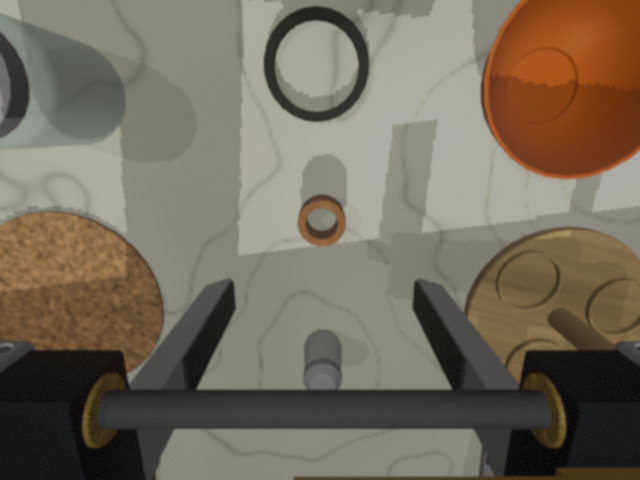

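Wrist view: ring centred at (322,220), well between the jaws and about 3 mm from the top-view estimate. I'm descending on it.

Emit:
{"name": "jog_arm", "arguments": {
  "targets": [
    [9.4,[-0.1,4,0.2],0],
    [9.4,[-0.1,8,0.2],0],
    [9.4,[-0.1,11,0.2],0],
    [9.4,[-0.1,13,0.2],0],
    [9.4,[-0.1,13,0.2],0],
    [9.4,[-0.1,13,0.2],0]
  ]
}}

```text
time_s: 2.35
ee_pos: [0.6599, -0.0239, 0.071]
eef_rot: [-1.57, -0.0, -1.572]
force: [0.7, 0.1, 0.9]
grip_width: 0.094
```

```bash
python3 - <<'E'
from h import *
to(.6597,-.0235,.029)
o=ctrl.get_obs(); c=optics.camera("wrist")
P=cloud(c,o).reshape(-1,3); P=P[np.hypot(P[:,0]-.6597,P[:,1]+.0235)<.035]
q=P[(P[:,2]>.026)&(P[:,2]<.040)]; print(len(q),circ(q[:,:2]),q.mean(0))
E
```

```text
t 2.35 tcp [ 0.6599 -0.0239  0.071 ] rot [-1.570e+00 -1.000e-04 -1.572e+00] F [0.7 0.1 0.9] w 0.094
shift cm [-0.04  4.2  -0.03] turn -0.001
2858 [ 0.6596 -0.0237  0.0453] [ 0.66084385 -0.02362296  0.03237549]
```

Emit:
{"name": "jog_arm", "arguments": {
  "targets": [
    [9.4,[0,2,0],0],
    [9.4,[0,3.5,0],0],
    [9.4,[0,4.2,0],0],
    [9.4,[0,4.2,0],0],
    [4,[0,4.2,0],0],
    [4,[0,4.2,0],0],
    [4,[0,4.2,0],0],
    [4,[0,4.2,0],0],
    [4,[0,4.2,0],0],
    [4,[0,4.2,0],0]
  ],
  "grip_force": 10
}}

```text
time_s: 3.4
ee_pos: [0.6598, -0.0231, 0.028]
eef_rot: [-1.571, -0.0, -1.571]
force: [0.2, 0.1, 0.6]
grip_width: 0.0494
```

Emit:
{"name": "jog_arm", "arguments": {
  "targets": [
    [4,[0,0,0],0],
    [4,[0,0,0],0],
    [4,[0,-3,0],0],
    [4,[0,-7,0],0],
    [4,[0,-12,0],0],
    [4,[0,-16,0],0],
    [4,[0,-18,0],0],
    [4,[0,-18,0],0],
    [4,[0,-18,0],0]
  ]
}}

```text
time_s: 4.3
ee_pos: [0.6595, -0.0231, 0.2069]
eef_rot: [-1.572, 0.0, -1.571]
force: [-0.0, -0.5, -1.3]
grip_width: 0.0435
```

```bash
python3 - <<'E'
from h import *
to(.5535,-.2655,.205)
o=ctrl.get_obs(); c=optics.camera("wrist"); cv2.imwrite("pics/w2.png",c["img"][:,:,::-1])
P=cloud(c,o); T=P-o["ee_pos"]
m=(np.hypot(T[...,0],T[...,1])<.035)&(T[...,2]<.02)&(T[...,2]>-.04)
hsv=cv2.cvtColor(c["img"],cv2.COLOR_RGB2HSV); m2=m&(hsv[...,1]>80)
q=T[m2]; print(len(q),np.percentile(q,[1,50,99],axis=0).round(4)); 
t=q[q[:,2]>np.percentile(q[:,2],98)-.003]; print("ring top ring:",len(t),circ(t[:,:2]),t.mean(0).round(4))
E
```

```text
t 4.3 tcp [ 0.6595 -0.0231  0.2069] rot [-1.5718e+00  1.0000e-04 -1.5711e+00] F [-0.  -0.5 -1.3] w 0.0435
shift cm [ 24.24   0.19 -10.6 ] turn -0.0
6604 [[-0.0203 -0.0221 -0.0222]
 [-0.0001 -0.001   0.0041]
 [ 0.022   0.0202  0.0065]]
ring top ring: 3658 [ 0.     -0.0006  0.0453] [ 0.001  -0.0009  0.0051]
```

Ring is gripped and centred on the TCP (offset 0.6 mm or less), with its underside 27 mm below the TCP. Next I'll go beside the post to measure it with the same camera.

Emit:
{"name": "jog_arm", "arguments": {
  "targets": [
    [4,[3,-1,-2],0],
    [4,[7,-1,-4.5],0],
    [4,[11,-1,-7],0],
    [4,[15,-1,-9.5],0],
    [4,[19,-1,-12],0],
    [4,[22,-1,-14],0],
    [4,[24.2,-1,-15],0],
    [4,[24.2,-1,-15],0],
    [4,[24.2,-1,-15],0],
    [4,[24.2,-1,-15],0]
  ]
}}

```text
time_s: 5.35
ee_pos: [0.51, -0.2642, 0.2171]
eef_rot: [-1.572, 0.001, -1.57]
force: [-0.6, 0.6, 0.2]
grip_width: 0.0438
```

```bash
python3 - <<'E'
from h import *
to(.5535,-.2655,.215)
o=ctrl.get_obs(); c=optics.camera("wrist"); cv2.imwrite("pics/w3.png",c["img"][:,:,::-1]); np.savez("pics/w3.npz",**c)
P=cloud(c,o).reshape(-1,3)
near=np.hypot(P[:,0]-.5535,P[:,1]+.2655)<.03
for a,b in ((.136,.15),(.12,.136),(.1,.12),(.08,.1),(.065,.08)):
    q=P[near&(P[:,2]>a)&(P[:,2]<b)]
    if len(q)>20: print(a,b,len(q),"mean",q.mean(0).round(4),"fit",fit(q[:,:2]),"zmax",np.percentile(q[:,2],99).round(4),"yspan",np.percentile(q[:,1],[1,99]).round(4))
E
```

```text
t 5.35 tcp [ 0.51   -0.2642  0.2171] rot [-1.5719e+00  8.0000e-04 -1.5701e+00] F [-0.6  0.6  0.2] w 0.0438
shift cm [0.14 0.2  4.35] turn 0.001
0.136 0.15 1003 mean [ 0.5553 -0.2695  0.1429] fit [ 0.5548 -0.2696  0.0162] zmax 0.1468 yspan [-0.2807 -0.2586]
0.12 0.136 81 mean [ 0.5639 -0.2687  0.1279] fit [ 0.5542 -0.2696  0.0235] zmax 0.1357 yspan [-0.2803 -0.2584]
0.1 0.12 81 mean [ 0.5642 -0.2681  0.1106] fit [ 0.5542 -0.2696  0.0235] zmax 0.1194 yspan [-0.2782 -0.2585]
0.08 0.1 73 mean [ 0.5639 -0.2686  0.0902] fit [ 0.5542 -0.2696  0.0235] zmax 0.0985 yspan [-0.2805 -0.2586]
0.065 0.08 39 mean [ 0.5641 -0.2682  0.072 ] fit [ 0.5544 -0.2696  0.0231] zmax 0.0797 yspan [-0.2779 -0.2588]
```

View pics/w3.png

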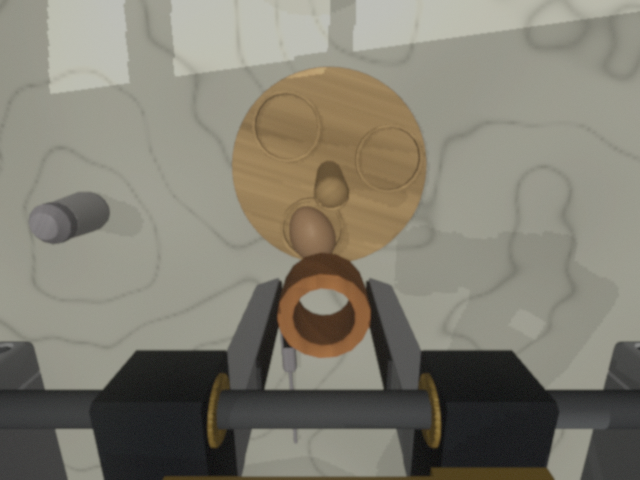

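Wrist view: post tip at (331,190), egg at (312,230), ring in the jaws at (324,305). All circle slices of the post agree on (0.5542, -0.2696) with diameter 23.5 mm, so I'm aligning the ring above it.

Emit:
{"name": "jog_arm", "arguments": {
  "targets": [
    [4,[0.2,0,1.5],0],
    [4,[0.4,0,3.2],0],
    [4,[0.5,0.5,4.4],0],
    [4,[0.5,1,4.4],0],
    [4,[0.5,1.2,4.4],0],
    [4,[0.5,1.2,4.4],0],
    [4,[0.5,1.2,4.4],0]
  ]
}}

```text
time_s: 6.1
ee_pos: [0.5534, -0.2701, 0.2061]
eef_rot: [-1.571, -0.0, -1.571]
force: [-0.0, 0.4, 0.9]
grip_width: 0.0437
```

```bash
python3 - <<'E'
from h import *
to(.5542,-.2690,.18)
o=ctrl.get_obs(); c=optics.camera("wrist"); P=cloud(c,o); T=P-o["ee_pos"]
hsv=cv2.cvtColor(c["img"],cv2.COLOR_RGB2HSV)
m=(np.hypot(T[...,0],T[...,1])<.035)&(T[...,2]>.0)&(T[...,2]<.012)&(hsv[...,1]>80)
print("ring",circ(P[m][:,:2]),P[m].mean(0))
q=P.reshape(-1,3); q=q[(np.hypot(q[:,0]-.5542,q[:,1]+.2696)<.02)&(q[:,2]<.15)&(q[:,2]>.06)]
print("post",len(q),fit(q[:,:2]) if len(q)>20 else 0)
E
```

```text
t 6.1 tcp [ 0.5534 -0.2701  0.2061] rot [-1.5707e+00 -1.0000e-04 -1.5712e+00] F [-0.   0.4  0.9] w 0.0437
shift cm [-0.11  2.61  0.08] turn -0.0
ring [ 0.5545 -0.271   0.0477] [ 0.5547521  -0.27097615  0.21085644]
post 993 [ 0.5545 -0.2697  0.0224]
```

Emit:
{"name": "jog_arm", "arguments": {
  "targets": [
    [4,[-0.1,0.5,0.05],0],
    [4,[-0.1,1,0.05],0],
    [4,[-0.1,1.6,0.05],0],
    [4,[-0.1,2.2,0.05],0],
    [4,[-0.1,2.8,0.05],0],
    [4,[-0.1,3.4,0.05],0],
    [4,[-0.1,4,0.05],0],
    [4,[-0.1,4.4,0.05],0],
    [4,[-0.1,4.4,0.05],0]
  ]
}}

```text
time_s: 7.05
ee_pos: [0.5541, -0.269, 0.1612]
eef_rot: [-1.572, 0.0, -1.571]
force: [-0.5, 0.2, -0.4]
grip_width: 0.0437
```

```bash
python3 - <<'E'
from h import *
to(.5542,-.2690,.085)
print(ctrl.get_obs()["moment"])
o=ctrl.get_obs(); c=optics.camera("wrist"); cv2.imwrite("pics/w4.png",c["img"][200:400,200:440,::-1].repeat(2,0).repeat(2,1))
E
```

```text
t 7.05 tcp [ 0.5541 -0.269   0.1612] rot [-1.5716e+00  5.0000e-04 -1.5710e+00] F [-0.5  0.2 -0.4] w 0.0437
shift cm [0.   7.62 0.02] turn -0.0
[ 0.0533544   0.03061629 -0.02079148]
```

View pics/w4.png

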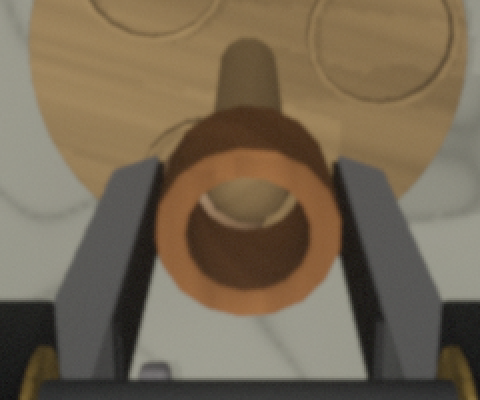

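The crop shows the dome inside the hole, centred side to side (about 250 against 248), with no force. Continuing down.

Emit:
{"name": "jog_arm", "arguments": {
  "targets": [
    [4,[0,0.7,0],0],
    [4,[0,1.4,0],0],
    [4,[0,2.1,0],0],
    [4,[0,2.8,0],0],
    [4,[0,3.5,0],0],
    [4,[0,3.5,0],0]
  ]
}}

```text
time_s: 7.7
ee_pos: [0.5538, -0.2689, 0.1256]
eef_rot: [-1.572, 0.001, -1.571]
force: [0.1, -0.3, -0.4]
grip_width: 0.0436
```

Emit:
{"name": "jog_arm", "arguments": {
  "targets": [
    [4,[0,0.7,0],0],
    [4,[0,1.4,0],0],
    [4,[0,2.1,0],0],
    [4,[0,2.8,0],0],
    [4,[0,3.5,0],0],
    [4,[0,3.6,0],0],
    [4,[0,3.6,0],0],
    [4,[0,3.6,0],0]
  ]
}}

```text
time_s: 8.5
ee_pos: [0.5544, -0.2692, 0.0912]
eef_rot: [-1.57, -0.0, -1.571]
force: [0.1, -0.3, -0.0]
grip_width: 0.0436
```

Emit:
{"name": "jog_arm", "arguments": {
  "targets": [
    [4,[0,0.5,0],0],
    [4,[0,0.9,0],0],
    [4,[0,0.9,0],0],
    [6.5,[0,0.9,0],0],
    [6.5,[0,0.9,0],0],
    [6.5,[0,0.9,0],0],
    [6.5,[0,0.9,0],0],
    [6.5,[0,0.9,0],0],
    [6.5,[0,0.9,0],0]
  ]
}}

```text
time_s: 9.4
ee_pos: [0.5543, -0.2691, 0.0819]
eef_rot: [-1.571, -0.0, -1.571]
force: [-0.2, 1.0, 0.1]
grip_width: 0.0647
```

```bash
python3 - <<'E'
from h import *
to(.5542,-.2690,.095)
o=ctrl.get_obs(); c=optics.camera("wrist"); cv2.imwrite("pics/w5.png",c["img"][:,:,::-1])
P=cloud(c,o).reshape(-1,3); d=np.hypot(P[:,0]-.5542,P[:,1]+.2695)
q=P[(d<.03)&(d>.014)&(P[:,2]>.02)&(P[:,2]<.1)]; print("ring",len(q),np.percentile(q[:,2],[2,50,98]).round(4))
q=P[(d<.014)&(P[:,2]<.137)&(P[:,2]>.06)]; print("post",len(q),fit(q[:,:2]))
E
```

```text
t 9.4 tcp [ 0.5543 -0.2691  0.0819] rot [-1.5707 -0.     -1.571 ] F [-0.2  1.   0.1] w 0.0647
shift cm [-0.01 -1.31 -0.01] turn -0.0
ring 2931 [0.0212 0.0464 0.0482]
post 4563 [ 0.5543 -0.2697  0.0232]
```

View pics/w5.png

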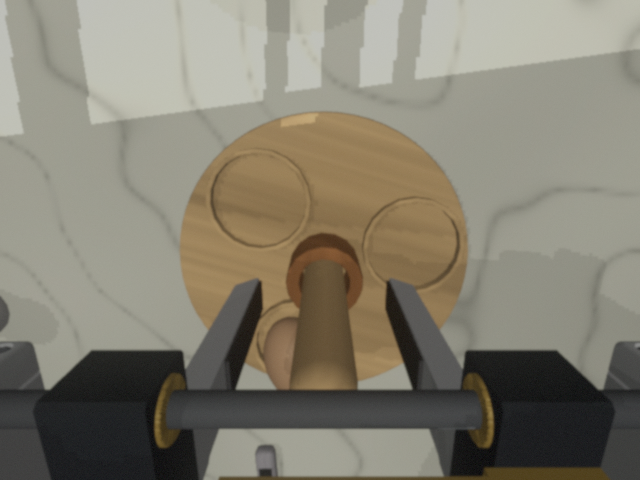

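Wrist view: ring down on the base around (325,280), top measured at 46 mm as expected, egg in its cup at (285,355). I'm moving up a little and gripping the post gently.

Emit:
{"name": "jog_arm", "arguments": {
  "targets": [
    [6.5,[0,-0.7,0],0],
    [6.5,[0,-1.4,0],0],
    [5,[0,-1.5,0],0],
    [4,[0,-1.5,0],0],
    [3.4,[0,-1.5,0],0],
    [3,[0,-1.5,0],0],
    [2.8,[0,-1.5,0],0],
    [2.6,[0,-1.5,0],0],
    [2.5,[0,-1.5,0],0],
    [2.4,[0,-1.5,0],0]
  ],
  "grip_force": 5
}}

```text
time_s: 10.45
ee_pos: [0.5542, -0.269, 0.0968]
eef_rot: [-1.571, 0.0, -1.571]
force: [0.8, 1.6, -0.2]
grip_width: 0.0242
```

Emit:
{"name": "jog_arm", "arguments": {
  "targets": [
    [2.3,[0,0,0],0],
    [2.2,[0,0,0],0],
    [2.1,[0,0,0],0],
    [2,[0,0,0],0],
    [1.8,[0,0,0],0],
    [1.8,[0,0,0],0]
  ]
}}

```text
time_s: 11.05
ee_pos: [0.5542, -0.269, 0.0969]
eef_rot: [-1.571, 0.0, -1.571]
force: [0.6, 1.2, -0.7]
grip_width: 0.0239
```

Emit:
{"name": "jog_arm", "arguments": {
  "targets": [
    [1.5,[0,0,0],0],
    [1.5,[0,0,0],0],
    [1.5,[0,0,0],0],
    [1.5,[0,0,0],0]
  ],
  "grip_force": 40
}}

```text
time_s: 11.45
ee_pos: [0.5542, -0.2691, 0.0969]
eef_rot: [-1.571, 0.0, -1.571]
force: [0.4, 2.8, -1.1]
grip_width: 0.0231
```

```bash
python3 - <<'E'
from h import *
to(.5652,.2467,.2)
o=ctrl.get_obs(); print(o["moment"])
c=optics.camera("top"); cv2.imwrite("pics/t6.png",c["img"][190:300,430:550,::-1].repeat(5,0).repeat(5,1))
E
```

```text
t 11.45 tcp [ 0.5542 -0.2691  0.0969] rot [-1.5709  0.     -1.571 ] F [ 0.4  2.8 -1.1] w 0.0231
shift cm [-51.58 -10.31   1.09] turn -0.0
[ 0.34561513 -0.02904566 -0.01624146]
```

Gripped. Gentle lift.

Emit:
{"name": "jog_arm", "arguments": {
  "targets": [
    [1.5,[0,-0.1,0],0],
    [1.5,[0,-0.3,0],0],
    [1.5,[0,-0.6,0],0],
    [1.5,[0,-1,0],0],
    [1.5,[0,-1.5,0],0],
    [1.5,[0,-2,0],0],
    [1.5,[0,-2.4,0],0],
    [1.5,[0,-2.7,0],0],
    [1.5,[0,-2.9,0],0],
    [1.5,[0,-3,0],0]
  ]
}}

```text
time_s: 12.5
ee_pos: [0.5543, -0.2691, 0.1271]
eef_rot: [-1.571, -0.0, -1.571]
force: [0.7, 0.0, -3.5]
grip_width: 0.024
```

```bash
cat >> h.py <<'E'
def stand(name=None):
    o=ctrl.get_obs(); c=optics.camera("wrist")
    if name: cv2.imwrite(name,c["img"][:,:,::-1])
    P=cloud(c,o); T=P-o["ee_pos"]; hsv=cv2.cvtColor(c["img"],cv2.COLOR_RGB2HSV)
    r=np.hypot(T[...,0],T[...,1])
    m=(r>.04)&(r<.09)&(T[...,2]<-.065)&(T[...,2]>-.105)&(T[...,0]>-.01)
    q=T[m]; q=q[abs(q[:,2]-np.median(q[:,2]))<.006]
    s=np.linalg.lstsq(np.c_[q[:,:2],np.ones(len(q))],q[:,2],rcond=None)[0]
    print("base-top plane slopes x,y (rad)",s[:2].round(4),"z under tcp",s[2].round(4),len(q))
    e=T[(T[...,2]>-.068)&(T[...,2]<-.035)&(r>.03)&(r<.09)]
    print("egg pts",len(e),"mean rel",e.mean(0).round(4) if len(e) else 0)
    print("tcp",o["ee_pos"].round(4),"F",o["force"].round(2),"M",o["moment"].round(3),"w",o["grip_width"].round(4))
E
python3 -c "
from h import *
stand('pics/w7.png')"
```

```text
base-top plane slopes x,y (rad) [-0.0011 -0.0007] z under tcp -0.0814 23741
egg pts 66 mean rel [-0.0703  0.0167 -0.0422]Traceback (most recent call last):
  File "<string>", line 3, in <module>
    stand('pics/w7.png')
    ~~~~~^^^^^^^^^^^^^^^
  File "h.py", line 37, in stand
    print("tcp",o["ee_pos"].round(4),"F",o["force"].round(2),"M",o["moment"].round(3),"w",o["grip_width"].round(4))
                                                                                          ^^^^^^^^^^^^^^^^^^^^^
AttributeError: 'float' object has no attribute 'round'
```

View pics/w7.png

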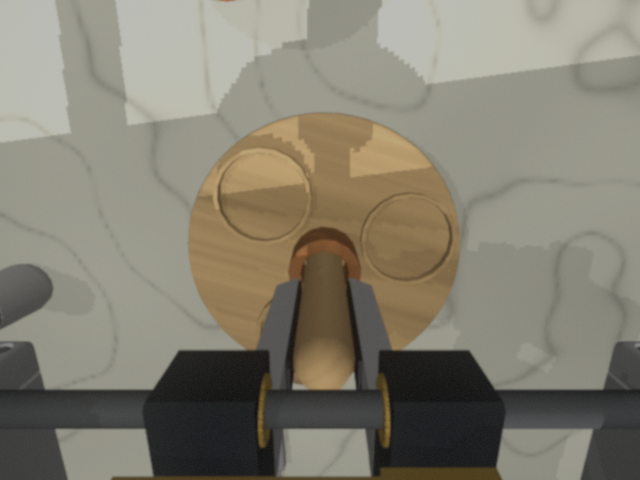

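Wrist view: base level (slopes around 0.001), ring still seated at (325,255), egg hidden behind the fingers. I'll lift the rest of the way and find the egg in the top camera.

Emit:
{"name": "jog_arm", "arguments": {
  "targets": [
    [1.5,[0,-0.2,0],0],
    [1.5,[0,-0.7,0],0],
    [1.5,[0,-1.5,0],0],
    [1.5,[0,-2.5,0],0],
    [1.5,[0,-3.6,0],0],
    [1.5,[0,-4.7,0],0],
    [1.5,[0,-5.7,0],0],
    [1.5,[0,-6.5,0],0],
    [1.5,[0,-7.1,0],0],
    [1.5,[0,-7.3,0],0]
  ]
}}

```text
time_s: 13.55
ee_pos: [0.5544, -0.2692, 0.2007]
eef_rot: [-1.57, -0.0, -1.571]
force: [-0.4, -0.2, -4.4]
grip_width: 0.0229
```

```bash
sed -i 's/o\["grip_width"\].round(4)/round(o["grip_width"],4)/' h.py; cat >> h.py <<'E'
def egg(name=None):
    o=ctrl.get_obs(); x,y,z=o["ee_pos"]
    for n in ("top","scene"):
        c=optics.camera(n); 
        if name: cv2.imwrite(f"pics/{name}_{n}.png",c["img"][:,:,::-1])
        P=cloud(c); T=P-[x,y,z-.0954]
        r=np.hypot(T[...,0],T[...,1]); m=(T[...,2]>.036)&(T[...,2]<.064)&(r>.032)&(r<.1)&(T[...,0]<0)
        print(n,"egg rel stand",m.sum(),T[m].mean(0).round(4) if m.any() else 0)
E
python3 -c "
from h import *
egg('e8'); stand(); to(.5652,.2467,.2005)"
```

```text
top egg rel stand 333 [-0.0564  0.024   0.0497]
scene egg rel stand 188 [-0.0456  0.0265  0.0465]
base-top plane slopes x,y (rad) [-0.0013 -0.0005] z under tcp -0.0814 23734
egg pts 68 mean rel [-0.0702  0.0167 -0.0421]
tcp [ 0.5543 -0.2691  0.2   ] F [ 0.37  0.2  -4.06] M [-0.002  0.03   0.019] w 0.0234
t 13.7 tcp [ 0.5541 -0.2691  0.1996] rot [-1.5713e+00  3.0000e-04 -1.5710e+00] F [-0.7 -0.7 -3.3] w 0.0238
shift cm [-51.58  -0.08   1.09] turn -0.0
```

View pics/e8_scene.png

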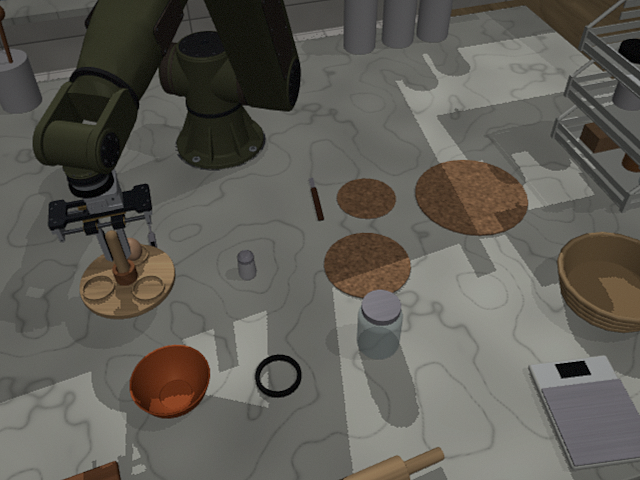

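Egg is in its cup and the stand is level. Carrying it slowly with smooth ramps.

Emit:
{"name": "jog_arm", "arguments": {
  "targets": [
    [1.5,[-0.1,0,0],0],
    [1.5,[-0.3,0,0],0],
    [1.5,[-0.6,0,0],0],
    [1.5,[-1.0,0,0],0],
    [1.5,[-1.5,0,0],0],
    [1.5,[-2.1,0,0],0],
    [1.5,[-2.8,0,0.02],0],
    [1.5,[-3.6,0,0.04],0],
    [1.5,[-4.5,0,0.06],0],
    [1.5,[-5.5,0,0.1],0]
  ]
}}

```text
time_s: 14.7
ee_pos: [0.5553, -0.2133, 0.1999]
eef_rot: [-1.571, 0.0, -1.571]
force: [0.1, -0.2, -4.2]
grip_width: 0.0238
```

Emit:
{"name": "jog_arm", "arguments": {
  "targets": [
    [1.5,[-1,0,0.02],0],
    [1.5,[-2,0,0.05],0],
    [1.5,[-3,0,0.07],0],
    [1.5,[-4,0,0.1],0],
    [1.5,[-5,0,0.12],0],
    [1.5,[-6,0,0.14],0],
    [1.5,[-7,0,0.17],0],
    [1.5,[-8,0,0.19],0],
    [1.5,[-9,0,0.22],0],
    [1.5,[-10,0,0.24],0]
  ]
}}

```text
time_s: 15.7
ee_pos: [0.5577, -0.1133, 0.1999]
eef_rot: [-1.571, 0.0, -1.571]
force: [0.4, 0.2, -4.0]
grip_width: 0.0234
```

Emit:
{"name": "jog_arm", "arguments": {
  "targets": [
    [1.5,[-1,0,0.02],0],
    [1.5,[-2,0,0.05],0],
    [1.5,[-3,0,0.07],0],
    [1.5,[-4,0,0.1],0],
    [1.5,[-5,0,0.12],0],
    [1.5,[-6,0,0.14],0],
    [1.5,[-7,0,0.17],0],
    [1.5,[-8,0,0.19],0],
    [1.5,[-9,0,0.22],0],
    [1.5,[-10,0,0.24],0]
  ]
}}

```text
time_s: 16.7
ee_pos: [0.5601, -0.0133, 0.1999]
eef_rot: [-1.571, 0.0, -1.571]
force: [0.8, -0.8, -4.0]
grip_width: 0.0237
```

Emit:
{"name": "jog_arm", "arguments": {
  "targets": [
    [1.5,[-1,0,0.02],0],
    [1.5,[-2,0,0.05],0],
    [1.5,[-3,0,0.07],0],
    [1.5,[-4,0,0.1],0],
    [1.5,[-5,0,0.12],0],
    [1.5,[-6,0,0.14],0],
    [1.5,[-7,0,0.17],0],
    [1.5,[-8,0,0.19],0],
    [1.5,[-9,0,0.22],0],
    [1.5,[-10,0,0.24],0]
  ]
}}

```text
time_s: 17.7
ee_pos: [0.5626, 0.0867, 0.1999]
eef_rot: [-1.571, -0.0, -1.571]
force: [-0.2, -0.5, -5.0]
grip_width: 0.0234
```

Emit:
{"name": "jog_arm", "arguments": {
  "targets": [
    [1.5,[-1,0,0.02],0],
    [1.5,[-2,0,0.05],0],
    [1.5,[-3,0,0.07],0],
    [1.5,[-4,0,0.1],0],
    [1.5,[-5,0,0.12],0],
    [1.5,[-6,0,0.14],0],
    [1.5,[-7,0,0.17],0],
    [1.5,[-8,0,0.19],0],
    [1.5,[-9,0,0.22],0],
    [1.5,[-10,0,0.24],0]
  ]
}}

```text
time_s: 18.7
ee_pos: [0.565, 0.1867, 0.1999]
eef_rot: [-1.571, 0.0, -1.571]
force: [-0.3, -0.1, -4.2]
grip_width: 0.0232
```

Emit:
{"name": "jog_arm", "arguments": {
  "targets": [
    [1.5,[-0.95,0,0.02],0],
    [1.5,[-1.85,0,0.04],0],
    [1.5,[-2.7,0,0.05],0],
    [1.5,[-3.5,0,0.06],0],
    [1.5,[-4.2,0,0.07],0],
    [1.5,[-4.8,0,0.08],0],
    [1.5,[-5.3,0,0.08],0],
    [1.5,[-5.7,0,0.08],0],
    [1.5,[-5.95,0,0.08],0],
    [1.5,[-6.05,0,0.08],0]
  ]
}}

```text
time_s: 19.7
ee_pos: [0.5658, 0.2465, 0.1999]
eef_rot: [-1.571, -0.0, -1.571]
force: [0.2, 0.0, -4.0]
grip_width: 0.0236
```

```bash
python3 - <<'E'
from h import *
egg('e9'); stand('pics/w9.png'); to(.5652,.2467,.2005)
o=ctrl.get_obs(); c=optics.camera("wrist"); P=cloud(c,o); hsv=cv2.cvtColor(c["img"],cv2.COLOR_RGB2HSV)
m=(hsv[...,1]>90)&(P[...,2]<.02)&(np.hypot(P[...,0]-.565,P[...,1]-.247)<.13)
q=P[m]; print("mat visible",len(q),np.percentile(q,[1,99],axis=0).round(4) if len(q) else 0)
E
```

```text
top egg rel stand 0 0
scene egg rel stand 12 [-0.0613 -0.001   0.0397]
base-top plane slopes x,y (rad) [-0.0013 -0.001 ] z under tcp -0.0814 23775
egg pts 70 mean rel [-0.0704  0.0167 -0.0421]
tcp [0.5658 0.2464 0.1999] F [-0.1  -0.81 -3.99] M [0.012 0.029 0.011] w 0.0236
t 19.85 tcp [0.5658 0.2463 0.1999] rot [-1.5708 -0.     -1.5711] F [-0.2 -0.6 -4.8] w 0.0237
shift cm [-0.04 -0.06 -0.06] turn -0.0
mat visible 0 0
```

View pics/e9_scene.png

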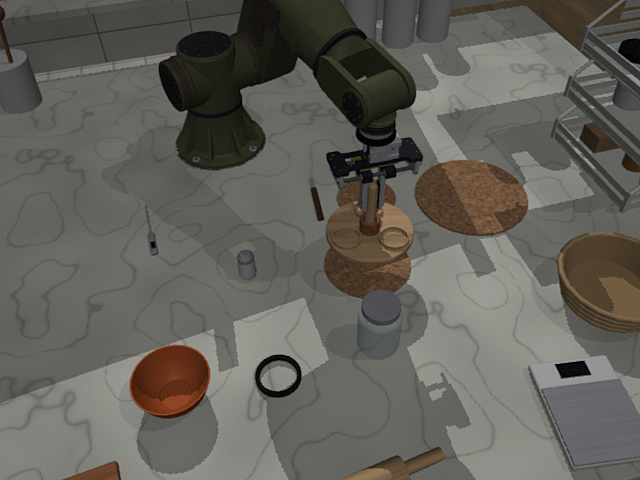

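Scene view: stand held over the middle mat at about (370,235), bystanders unmoved. The egg is mostly hidden, so I'll zoom in on it in both cameras.

```bash
python3 - <<'E'
import cv2,numpy as np
a=cv2.imread("pics/e9_scene.png")[170:270,320:420]; b=cv2.imread("pics/e9_top.png")[190:310,210:350]
cv2.imwrite("pics/c10.png",np.hstack([cv2.resize(a,(400,400),interpolation=2),cv2.resize(b,(400,400),interpolation=2)]))
E
```

```text
(no output)
```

View pics/c10.png

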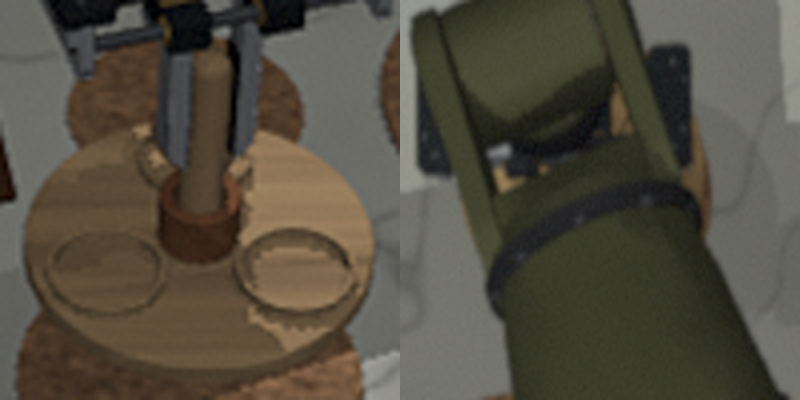

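```bash
python3 - <<'E'
from h import *
M=[];F=[]
for i in range(16):
    c=optics.camera("scene"); o=ctrl.get_obs(); M.append(o["moment"]); F.append(o["force"])
print("F",np.mean(F,0).round(3),np.std(F,0).round(2),"M",np.mean(M,0).round(4),np.std(M,0).round(3), "vel",abs(o["joint_vel"]).max())
P=cloud(c); T=P-[.5658,.2465,.1045]; r=np.hypot(T[...,0]+.056,T[...,1]-.018)
m=(T[...,2]>.026)&(T[...,2]<.062)&(r<.034)
v,u=np.nonzero(m)
for a,b in list(zip(u,v))[::max(1,len(u)//25)]: print(a,b,T[b,a].round(3),c["img"][b,a])
E
```

```text
F [-0.093 -0.056 -4.229] [0.42 0.48 0.59] M [ 0.0246 -0.0135  0.0011] [0.025 0.029 0.02 ] vel 0.0016152542697341447
358 197 [-0.07  -0.001  0.043] [67 50 33]
358 198 [-0.066 -0.002  0.044] [63 46 36]
357 199 [-0.068 -0.004  0.04 ] [68 51 38]
358 199 [-0.065 -0.003  0.043] [55 45 35]
357 200 [-0.066 -0.004  0.039] [76 58 43]
358 200 [-0.06  -0.004  0.044] [59 46 38]
357 201 [-0.062 -0.006  0.04 ] [99 81 60]
358 201 [-0.062 -0.004  0.04 ] [56 46 39]
357 202 [-0.066 -0.004  0.033] [107  87  64]
358 202 [-0.062 -0.003  0.037] [51 41 32]
357 203 [-0.06  -0.006  0.036] [106  86  63]
358 203 [-0.056 -0.005  0.039] [60 49 40]
357 204 [-0.061 -0.006  0.032] [57 45 32]
358 204 [-0.059 -0.004  0.034] [51 40 33]
358 205 [-0.053 -0.006  0.036] [55 44 32]
358 206 [-0.057 -0.005  0.029] [76 60 43]
359 206 [-0.052 -0.004  0.034] [50 41 34]
359 207 [-0.052 -0.004  0.031] [91 71 51]
359 208 [-0.052 -0.004  0.027] [138 113  83]
360 208 [-0.047 -0.004  0.032] [83 68 50]
376 208 [-0.031  0.028  0.038] [57 45 35]
360 209 [-0.049 -0.003  0.027] [124 102  73]
376 209 [-0.034  0.029  0.032] [71 56 42]
376 210 [-0.028  0.027  0.035] [65 50 39]
377 210 [-0.03   0.03   0.032] [68 54 42]
363 211 [-0.038  0.     0.03 ] [64 51 36]
376 211 [-0.031  0.028  0.029] [62 51 39]
```

Measured weight 4.23 N fits stand, ring and egg (4.18 N; 3.63 N without the egg), but the egg sits exactly behind the post as this camera sees it. A slow level turn will let me see it.

Emit:
{"name": "jog_arm", "arguments": {
  "targets": [
    [1.5,[0,0,0],-0.002],
    [1.5,[0,0,0],-0.007],
    [1.5,[0,0,0],-0.015],
    [1.5,[0,0,0],-0.026],
    [1.5,[0,0,0],-0.04],
    [1.5,[0,0,0],-0.058],
    [1.5,[0,0,0],-0.078],
    [1.5,[0,0,0],-0.1],
    [1.5,[0,0,0],-0.125],
    [1.5,[0,0,0],-0.15]
  ]
}}

```text
time_s: 21.7
ee_pos: [0.5658, 0.2464, 0.1999]
eef_rot: [-1.571, 0.0, -1.419]
force: [0.3, -0.7, -5.0]
grip_width: 0.0233
```

Emit:
{"name": "jog_arm", "arguments": {
  "targets": [
    [1.5,[0,0,0],-0.025],
    [1.5,[0,0,0],-0.05],
    [1.5,[0,0,0],-0.075],
    [1.5,[0,0,0],-0.1],
    [1.5,[0,0,0],-0.125],
    [1.5,[0,0,0],-0.15],
    [1.5,[0,0,0],-0.175],
    [1.5,[0,0,0],-0.2],
    [1.5,[0,0,0],-0.225],
    [1.5,[0,0,0],-0.25]
  ]
}}

```text
time_s: 22.7
ee_pos: [0.5657, 0.2464, 0.1999]
eef_rot: [-1.571, 0.0, -1.169]
force: [1.1, 0.5, -5.0]
grip_width: 0.0233
```

Emit:
{"name": "jog_arm", "arguments": {
  "targets": [
    [1.5,[0,0,0],-0.025],
    [1.5,[0,0,0],-0.05],
    [1.5,[0,0,0],-0.072],
    [1.5,[0,0,0],-0.092],
    [1.5,[0,0,0],-0.11],
    [1.5,[0,0,0],-0.124],
    [1.5,[0,0,0],-0.135],
    [1.5,[0,0,0],-0.143],
    [1.5,[0,0,0],-0.148],
    [1.5,[0,0,0],-0.15]
  ]
}}

```text
time_s: 23.7
ee_pos: [0.5658, 0.2464, 0.1999]
eef_rot: [-1.571, -0.0, -1.021]
force: [-0.1, 0.2, -3.8]
grip_width: 0.0239
```

```bash
python3 - <<'E'
from h import *
c=optics.camera("scene"); cv2.imwrite("pics/f11.png",cv2.resize(c["img"][130:330,250:450,::-1],(600,600),interpolation=2)); stand(); to(.5655,.2465,.2)
P=cloud(c); T=P-[*ctrl.get_obs()["ee_pos"][:2],.1045]; r=np.hypot(T[...,0],T[...,1]); m=(T[...,2]>.03)&(T[...,2]<.062)&(r>.034)&(r<.09)
print("egg",m.sum(),T[m].mean(0),T[m].max(0))
for k in range(4): cp=0
# bystanders in the scene camera before/after
p0=cloud(dict(np.load("pics/scene0.npz")))
for n,(a,b,d,e),z in (("salt",(230,245,262,282),(.06,.08)),("jar",(355,285,405,360),(.115,.14)),("bowl",(125,340,215,420),(.055,.07)),("liner",(250,350,305,400),(.008,.016))):
    for Q in (p0,P):
        q=Q[b:e,a:d].reshape(-1,3); q=q[(q[:,2]>z[0])&(q[:,2]<z[1])]; print(n,len(q),q.mean(0).round(4))
E
```

```text
base-top plane slopes x,y (rad) [-0.0016 -0.0009] z under tcp -0.0814 23268
egg pts 71 mean rel [-0.069  -0.0231 -0.0421]
tcp [0.5657 0.2464 0.1999] F [ 0.66 -0.81 -3.92] M [-0.024 -0.034 -0.019] w 0.0234
t 23.8 tcp [0.5658 0.2464 0.1999] rot [-1.5708  0.     -1.021 ] F [ 1.1  0.1 -4.8] w 0.0234
shift cm [-0.02 -0.01 -0.02] turn 0.55
egg 264 [-0.04788217 -0.0241752   0.04560669] [-0.02866541 -0.00219053  0.05996212]
salt 161 [ 0.5217 -0.0231  0.067 ]
salt 160 [ 0.5216 -0.0231  0.0673]
jar 1090 [0.7777 0.1964 0.1241]
jar 1086 [0.7776 0.1964 0.124 ]
bowl 889 [ 0.7677 -0.2208  0.062 ]
bowl 901 [ 0.7672 -0.2205  0.0619]
liner 543 [ 0.7981 -0.0185  0.0114]
liner 554 [ 0.7985 -0.018   0.0114]
```

View pics/f11.png

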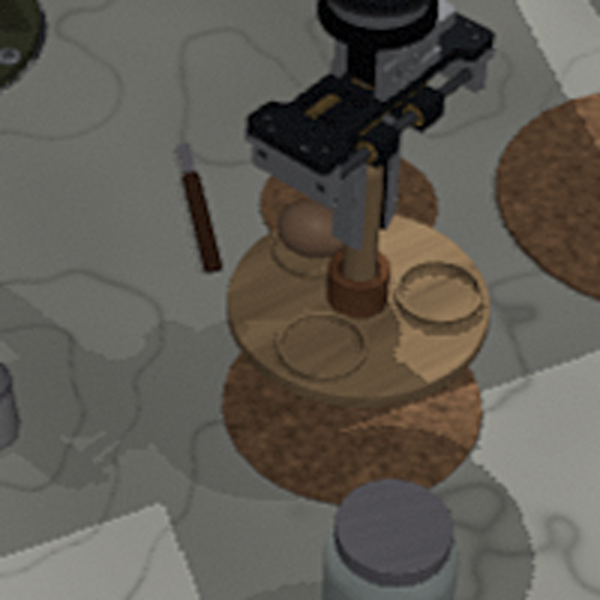

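The egg is in its cup at (312,228), the ring is seated at (358,285), and the stand is level and still over the middle mat. The bystanders I measured haven't moved. I'll hold for a moment and hand in.

Emit:
{"name": "jog_arm", "arguments": {
  "targets": [
    [1.5,[0,0,0],0],
    [1.5,[0,0,0],0],
    [1.5,[0,0,0],0],
    [1.5,[0,0,0],0],
    [1.5,[0,0,0],0]
  ]
}}

```text
time_s: 24.3
ee_pos: [0.5658, 0.2464, 0.1999]
eef_rot: [-1.571, 0.0, -1.021]
force: [-0.1, -0.2, -3.6]
grip_width: 0.0235
```

```bash
python3 -c "
from h import *
print(ctrl.hand_in())"
```

```text
the job is handed in; nothing more can be done
None
```

I slid the napkin ring over the post and let it drop onto the base. I then carried the stand by its post to the middle-sized mat, and the arm is still holding it there. The job was handed in at about 24 s.

**Last checks:**
- **Ring:** its top measured 46 mm above the stand's underside before the lift, which is fully seated. It still looks seated in the last picture.
- **Stand:** it is level to about 0.1° and still. It is centred within about 1 mm of the mat centre I measured (camera calibration is good to about 2 mm). Its underside is about 10 cm above the mat.
- **Egg:** it is in its cup in the last picture, after a slow 0.55 rad turn over the mat because it was hidden behind the post. The measured weight of 4.2 N also matches stand, ring and egg together.
- **Other things:** the salt shaker, jar, bowl and liner ring are where they were, within 0.6 mm. I did not re-measure the lame and probe; the arm stayed clear of them and they looked unmoved.

**Disagreements:** the wrist camera put the post about 3–4 mm from where the other two cameras did, and I used the wrist reading. The moment readings were too noisy to show the egg either way.

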